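Open the phone glue press and take the phone out

TASK

The glue has set on the white phone in the small glue press. Take the press lid, which has a bow handle, and swing it right over past its balance point, so that it leans back on its stops and stays open by itself when let go. Then take the phone out and set it down gently, screen up, in the middle of the plain field of the grey mat with its length along the mat's length, without knocking away the other things on the bench.

Things in the scene. Friction and masses are not known exactly. Their poses are not given: they have to be found in the camera images.
- press: glue press, fixed on the bench: grey base plate 190 (x) x 176 mm, top 12 mm above the bench. Origin: on the bench under the middle of the phone bed; x points level from handle side to hinge side, y along the hinge, z up. Two stop posts behind the hinge (x = 118 mm) rise to 87 mm. It carries the lid.
- bed (a point): middle of the top of the red phone bed, 30 mm above the bench. The bed is a block 56 (press x) x 126 mm (press y), so the phone overhangs it by 6 mm all round. Steel pins 4 mm higher than the bed stand 4 mm off the phone's short ends. Beside its long edges is only the base plate, 18 mm lower: room of 38 mm to the hinge parts, open on the handle side.
- lid (a joint): lid angle: 0 = closed, its pad lying on the phone; grows as the handle side goes up and over to the hinge side; 2.05 rad = leaning on the stops, its handle then 210 mm high, 170 mm beyond the bed's middle. Balance point near 1.57 (upright): before it the lid falls shut, beyond it it falls open, slowed by a damper. It weighs 0.5 kg; lifting at the handle takes 2 to 3 N.
- lid_hinge (a point): middle of the hinge axis, 85 mm from the bed's middle along the press's x and 45 mm above the bench. The axis runs along the press's y.
- lid_handle (a point): middle of the bow handle's bar, moving with the lid: a round steel rod 11 mm thick, straight for 80 mm along the press's y, 183 mm from the hinge axis, 47 mm above the bench when closed. It stands 56 mm out from the front edge of the lid's white plate (84 x 140 x 8 mm) on two side rods 100 mm apart: 50 mm are clear between bar and plate for a finger. It can turn between finger pads.
- phone: white phone, black glass screen up, 138 x 68 x 7 mm, 0.1 to 0.2 kg. Origin: middle of its underside; x along its length, z up out of the screen. At the start it lies on the press bed under the lid, its length along the press's y axis (either way round).
- mat: grey silicone bench mat, fixed on the bench, 254 (x) x 172 (y) x 4 mm, with ribs 3 mm high and 6 mm wide round its edge; three small parts pockets take up the last 48 mm at its +x end. Origin: on the bench under its middle; x along its length, z up.
- mat_field (a point): middle of the plain field of the mat, on its top face 4 mm above the bench, 21 mm from the mat's middle toward -x. The field measures 200 mm along the mat's x and 160 mm along y between the ribs.
- suction_cup: black suction cup with a ring, 55 mm wide and 37 mm high, a bystander. Origin: middle of its underside.
- glue_tube: white and green glue tube lying on the bench, 154 x 46 x 35 mm, a bystander. Origin: middle of its underside, x along its length.
- tweezers: steel tweezers lying on the bench, 122 x 13 x 9 mm, a bystander. Origin: middle of its underside, x along its length.

How it is judged:
By the outcome, as a careful person would: the job done as asked, in the order asked, and still so for the second after the job is handed in, with the robot touching nothing.
It also fails if it takes over 56 s, if anything falls off the work surface, if the arm or the gripper's body presses on something with over 40 N, if the wrist force passes 120 N, or if a joint passes its speed limit or range.

ROBOT

A 6-joint arm with a two-finger parallel gripper is mounted at the origin on a cart in front of the work surface, level with it; the furniture and walls round the work are solid. World frame = base frame: x ahead of the robot, y to its left, z up, the work surface at z = 0. Lengths are in m, angles in rad, forces in N, time in s.
With the tool pointing down it reaches from about 0.35 to 0.8 m from the base axis. Payload 7.3 kg.
Tool frame: the origin (TCP) lies between the finger pads; the fingertips stand 25 mm ahead of it and the grasp point (between the pads) lies 6 mm ahead of it (r.tip_extent is the distance from the TCP to the fingertips, in m); z points along the fingers, y is the line along which they close (so a half turn about z gives the same grasp; the last joint's range is limited). The gripper opens to 85 mm and grips with 20 to 120 N. Pads are 22 mm wide; open, the fingers measure 114 mm over their backs; the gripper's body (76 mm by 85 mm) begins 54 mm behind the grasp point. The pads swing forward as they close: fully open they stand 13 mm farther back than shut.
Start: joints at [-1.38, 0.342, 1.524, -0, 1.275, -0.146], TCP at [0.174, -0.496, 0.23] pointing down, gripper open.
Joint ranges: [-2.53, 2.53], [-0.77, 2.02], [0.04, 2.7], [-1, 4.14], [0.28, 2.66], [-3.11, 3.11]. Speed limits (rad/s): [2.57, 2.57, 3.14, 3.14, 3.14, 3.14].

INTERFACE

Orientations are given as a unit quaternion [x, y, z, w].
In Python, from workcell import r, command_gripper, optics gives the robot as it stands. The module is installed in compiled form; this text tells all that it offers. Calls block until the motion is done:
- r.reach(position, orientation): joint-space move of the TCP to a pose.
- r.move_straight(position, orientation=None, speed=0.15, max_force=None): straight line of the TCP; orientation=None keeps the orientation; speed is the mean speed in m/s. With max_force (N) it stops when the force on the tool has changed by that much, and returns True; else False.
- r.movej(angles): joint-space move.
- command_gripper(opening, force=None): finger opening in m; force is the grip in N (None keeps the last); returns when the fingers have stopped.
- r.hold(seconds).
- r.solve_ik(position, orientation): joint angles nearest the present ones, or None.
- r.read_state(): the state.
- optics.get_image(name): name is "scene" or "side" or "wrist"; returns (picture, depth): 384x512x3 uint8, red, green, blue; 384x512 float32, m along the optical axis (not along the pixel's ray), 0 where there is no reading.
- optics.camera_model(name): a dict with "K" (3x3 intrinsics, pixels), "R" (3x3) and "t" (3): a world point X has camera coordinates R X + t; the wrist camera has in their place "tool_from_camera" (4x4, takes a point from camera to tool coordinates, whose origin is the TCP and whose axes are the flange's). Camera axes: x right, y down, z forward; pixel columns grow to the right and rows downward; lengths in m; the calibration is good to about 2 mm. The wrist camera is an equidistant fisheye: a pixel r from the principal point sees the ray r / f radians off the axis. A picture is of the moment at which its call begins: read the wrist's pose just before it. camera_model takes no time and is no camera call.
A pose or a line that the arm cannot do raises r.PlanningError and nothing moves.
- r.finish_job(): hands the job in; it is judged then, once.
The state is a dict: "time_s": time; "joint_positions": joint angles; "dq": joint speeds; "tau": joint torques, N m; "eef_pos": TCP position; "eef_rot": TCP orientation; "contact_force": force on the tool from outside, world axes, zero at the start; "torque": the same for the moment, N m; "grip_width": finger opening in m; "grip_force": force on a finger pad.
Only numpy, scipy, OpenCV 4.12 (cv2) and the standard library are available. Lean on these libraries where they do the work, as an engineer would, in place of code of your own. Each camera call takes 0.05 s, during which the arm holds its last target. There are 200 camera calls.

## Working session

There is one attempt and no reset: what is moved stays moved. The work goes in short steps, each a Python script; the robot and the scene stay as the last script left them, time stands still between calls to the robot, and variables do not carry over. Pictures are saved under pics/ and viewed, at most 10 in all, crops included, and the job is handed in when it is done.

```bash
mkdir -p pics; python3 - <<'E'
from workcell import r, optics
import cv2, numpy as np
for n in ("scene","side"):
    im,d=optics.get_image(n); cv2.imwrite(f"pics/{n}0.png",im[:,:,::-1]); np.savez(f"{n}0.npz",im=im,d=d)
    m=optics.camera_model(n); print(n,m)
s=r.read_state(); print(s["time_s"],s["eef_pos"],s["eef_rot"]); print(optics.camera_model("wrist"))
E
```

```text
scene {'K': array([[412.44892649,   0.        , 253.91714868],
       [  0.        , 412.44892649, 189.73047288],
       [  0.        ,   0.        ,   1.        ]]), 'R': array([[ 0.51900717, -0.85476534,  0.00278745],
       [-0.4622004 , -0.28338486, -0.84027603],
       [ 0.71902875,  0.43482093, -0.54215166]]), 't': array([-0.26648175,  0.30547635,  0.93868106])}
side {'K': array([[410.85385098,   0.        , 251.17680598],
       [  0.        , 410.85385098, 190.98534283],
       [  0.        ,   0.        ,   1.        ]]), 'R': array([[-0.94622776, -0.32343544, -0.00652305],
       [-0.18150576,  0.54748004, -0.81689734],
       [ 0.26778479, -0.77178697, -0.5767462 ]]), 't': array([0.50113132, 0.1230868 , 0.90874154])}
0.1 [ 0.17344875 -0.49513589  0.22889141] [ 9.85852987e-01  1.67610821e-01 -2.00448613e-05 -7.07416258e-04]
{'K': array([[297.31863964,   0.        , 257.83216408],
       [  0.        , 297.31863964, 192.14318686],
       [  0.        ,   0.        ,   1.        ]]), 'tool_from_camera': array([[ 2.65691281e-04, -9.61473493e-01, -2.74897530e-01,
         6.87952285e-02],
       [ 9.99999943e-01,  1.98241523e-04,  2.73146493e-04,
         6.19840871e-04],
       [-2.08127008e-04, -2.74897587e-01,  9.61473491e-01,
        -1.44600821e-01],
       [ 0.00000000e+00,  0.00000000e+00,  0.00000000e+00,
         1.00000000e+00]])}
```

View pics/scene0.png

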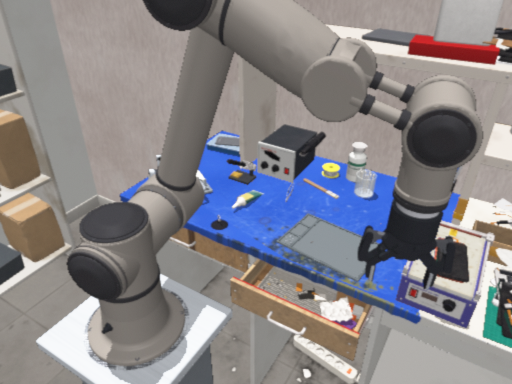

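View pics/side0.png

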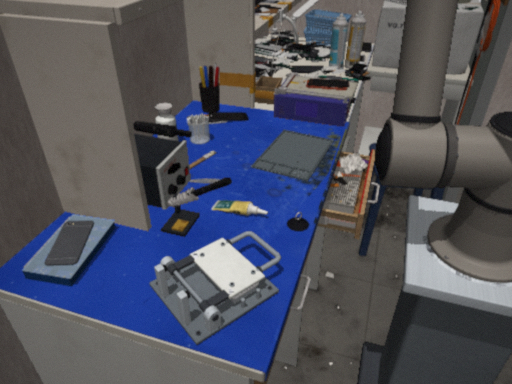

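```bash
cat > h.py <<'E'
from workcell import r, command_gripper, optics
import cv2, numpy as np
from scipy.spatial.transform import Rotation as Ro
def cloud(n,im,d):
    m=optics.camera_model(n);K=m["K"];v,u=np.mgrid[:384,:512]
    P=np.stack([(u-K[0,2])/K[0,0]*d,(v-K[1,2])/K[1,1]*d,d],-1)
    P=(P-m["t"])@m["R"]; P[d<=0]=np.nan
    return P
E
python3 - <<'E'
from h import *
z=np.load("side0.npz");im,d=z["im"],z["d"];P=cloud("side",im,d)
for n,(u,v) in dict(handle=(262,247),lid=(232,268),tube=(240,208),cup=(298,222),mat=(295,155),base=(190,325),bench=(130,280),twz=(212,187),sold=(205,158)).items(): print(n,P[v,u].round(3))
x0,y1,s=.2,.75,500.
# ortho at z=0, full
m=optics.camera_model("side")
def ortho(zp,xr,yr,s):
    xs=np.arange(xr[0],xr[1],1/s);ys=np.arange(yr[1],yr[0],-1/s)
    X,Y=np.meshgrid(xs,ys);W=np.stack([X,Y,0*X+zp],-1)@m["R"].T+m["t"]
    q=W@m["K"].T; q=(q[...,:2]/q[...,2:]).astype(np.float32)
    return cv2.remap(im,q[...,0],q[...,1],cv2.INTER_CUBIC)
o=ortho(0,(.15,.85),(-.5,.6),545)
cv2.imwrite("pics/o.png",cv2.rotate(o,cv2.ROTATE_90_CLOCKWISE)[:,:,::-1]); print(o.shape)
cv2.imwrite("pics/crop.png",cv2.resize(im[120:340,130:350],None,fx=2.7,fy=2.7,interpolation=cv2.INTER_CUBIC)[:,:,::-1])
E
```

```text
handle [0.451 0.155 0.003]
lid [0.474 0.277 0.049]
tube [0.536 0.064 0.025]
cup [0.394 0.058 0.013]
mat [ 0.477 -0.252  0.007]
base [0.508 0.399 0.014]
bench [0.675 0.332 0.003]
twz [0.58  0.119 0.112]
sold [ 0.725 -0.15   0.008]
(600, 382, 3)
```

View pics/crop.png

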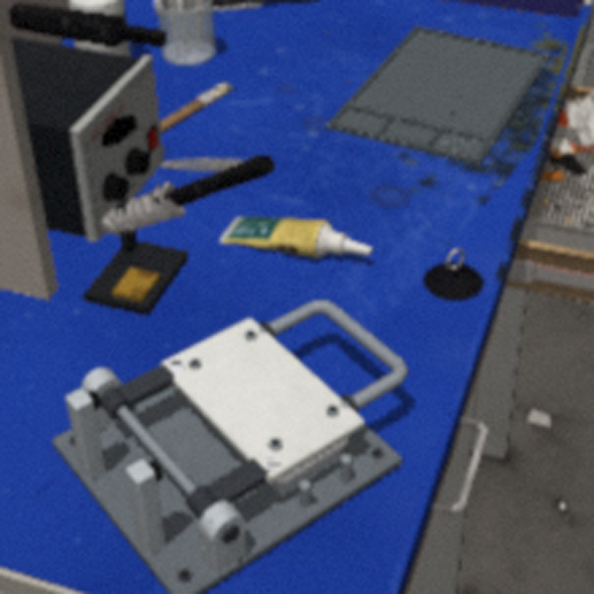

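View pics/o.png

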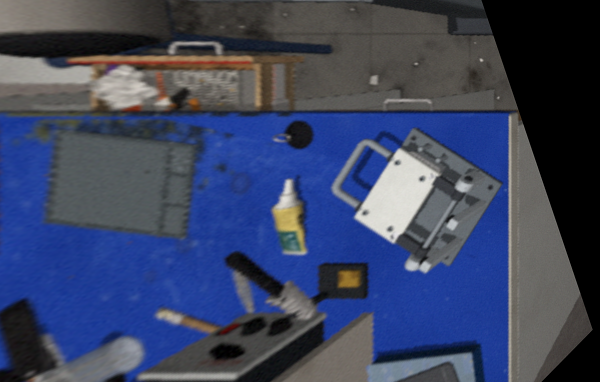

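```bash
python3 - <<'E'
from h import *
z=np.load("side0.npz");im,d=z["im"],z["d"];P=cloud("side",im,d)
m=optics.camera_model("side")
def rays(zp):
    v,u=np.mgrid[:384,:512];D=np.stack([(u-m["K"][0,2])/m["K"][0,0],(v-m["K"][1,2])/m["K"][1,1],np.ones_like(u)],-1)@m["R"]
    c=-m["R"].T@m["t"]; return c+D*((zp-c[2])/D[...,2])[...,None]
def rect(M,zp,name):
    n,l,st,_=cv2.connectedComponentsWithStats(M.astype(np.uint8));k=1+st[1:,4].argmax()
    c=rays(zp)[l==k][:,:2]; rr=cv2.minAreaRect((c*1000).astype(np.float32)); b=cv2.boxPoints(rr)
    print(name,(l==k).sum(),np.round(rr[0],1),np.round(rr[1],1),rr[2],b.round(0).tolist()); 
    o=im[:,:,::-1].copy();o[l==k]=(0,0,255);cv2.imwrite(f"m_{name}.png",o)
mn=im.min(-1).astype(int);mx=im.max(-1).astype(int)
R0=rays(0.004)
bench=(im[...,2].astype(int)-im[...,0]>60)&(R0[...,0]>.37)&(R0[...,0]<.7)&(R0[...,1]>-.4)&(R0[...,1]<.3)
print("bench z",np.nanpercentile(P[bench][:,2],[10,50,90]))
W=(mn>140)&(P[...,1]>.15)&(P[...,1]<.45)&(P[...,0]>.3)&(P[...,0]<.65)
print("white z",np.nanpercentile(P[W][:,2],[10,50,90]))
zp=np.nanmedian(P[W][:,2]); rect(W,zp,"lid")
G=(mx-mn<50)&(R0[...,0]>.36)&(R0[...,0]<.62)&(R0[...,1]>-.45)&(R0[...,1]<-.1)
rect(cv2.morphologyEx(G.astype(np.uint8),cv2.MORPH_OPEN,np.ones((3,3))),.006,"mat")
# handle points
Hm=(P[...,2]>.035)&(P[...,2]<.06)&(P[...,1]<.30)&(P[...,1]>.08)&(P[...,0]>.33)&(P[...,0]<.6)&(mn<140)&(mx-mn<60)
q=P[Hm]; print("handle",len(q),q.min(0),q.max(0)); 
i=q[:,1].argsort()[:60]; print(np.median(q[i],0), q[:,2].max())
cv2.imwrite("pics/masks.png",np.hstack([cv2.imread("m_lid.png")[200:350,130:330],cv2.imread("m_mat.png")[110:260,200:400]]))
E
```

```text
bench z [0.00153231 0.0030286  0.00463904]
white z [0.00195013 0.05117071 0.05341223]
lid 2190 [488.1 275. ] [ 83.8 140.2] 57.52725601196289 [[406.0, 277.0], [525.0, 202.0], [570.0, 273.0], [451.0, 348.0]]
mat 2869 [ 464.2 -279.6] [307.1 209.3] 83.44402313232422 [[343.0, -420.0], [551.0, -444.0], [586.0, -139.0], [378.0, -115.0]]
handle 575 [0.39356071 0.16537399 0.0352866 ] [0.59703763 0.29998288 0.05733587]
[0.47073366 0.17469469 0.05047237] 0.05733586639557552
```

View pics/masks.png

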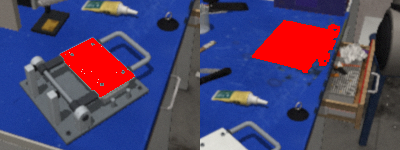

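```bash
cat >> h.py <<'E'
a=np.radians(57.5); px=np.array([np.cos(a),np.sin(a),0]); zz=np.array([0,0,1.])
bed=np.array([.488,.275,0]); hinge=bed+.085*px+.045*zz
def down(yaw):  # tool z down, closing axis y at world angle yaw
    y=np.array([np.cos(yaw),np.sin(yaw),0]); z=-zz
    return Ro.from_matrix(np.stack([np.cross(y,z),y,z],1)).as_quat()
def handle(th): return hinge+.183*(-np.cos(th+.011)*px+np.sin(th+.011)*zz)
E
python3 - <<'E'
from h import *
print(r.tip_extent, Ro.from_quat(r.read_state()["eef_rot"]).as_matrix().round(2).tolist())
for k in (0,np.pi):
    q=down(a+k)
    for th in (0,.7,1.4,2.0):
        s=r.solve_ik(handle(th)+.006*zz,q); print(k,th,None if s is None else np.round(s,2))
    s=r.solve_ik(bed+.05*zz,q); print("bed",None if s is None else np.round(s,2))
for k in (-8,172): 
    s=r.solve_ik([.481,-.297,.03],down(np.radians(k))); print("mat",k,None if s is None else np.round(s,2))
E
```

```text
0.025 [[0.94, 0.33, -0.0], [0.33, -0.94, 0.0], [0.0, -0.0, -1.0]]
0 0 [ 0.25  0.48  1.88 -0.    0.78 -0.75]
0 0.7 [ 0.31  0.38  1.65 -0.    1.12 -0.69]
0 1.4 [ 0.43  0.5   1.27 -0.    1.37 -0.57]
0 2.0 [ 0.51  0.71  0.94 -0.    1.49 -0.49]
bed [ 0.38  0.61  1.64 -0.    0.89 -0.63]
3.141592653589793 0 [ 0.25  0.48  1.88 -0.    0.78  2.39]
3.141592653589793 0.7 [ 0.31  0.38  1.65 -0.    1.12  2.45]
3.141592653589793 1.4 [ 0.43  0.5   1.27 -0.    1.37  2.57]
3.141592653589793 2.0 [ 0.51  0.71  0.94 -0.    1.49  2.65]
bed [ 0.38  0.61  1.64 -0.    0.89  2.51]
mat -8 [-0.69  0.64  1.64 -0.    0.86 -0.55]
mat 172 [-0.69  0.64  1.64 -0.    0.86  2.59]
```

```bash
python3 - <<'E'
from h import *
q=down(a); h=handle(0)
def st(n):
    s=r.read_state(); print(n,round(s["time_s"],2),np.round(s["eef_pos"],4),np.round(s["contact_force"],1),round(s["grip_width"],4),np.round(s["grip_force"],1))
r.reach(h+.11*zz,q); command_gripper(.05,30); st("above")
print(r.move_straight(h+.006*zz,q,speed=.1,max_force=8)); st("down")
command_gripper(0,30); st("closed")
im,d=optics.get_image("side"); cv2.imwrite("pics/g.png",cv2.resize(im[150:350,130:350],None,fx=2,fy=2)[:,:,::-1])
E
```

```text
above 3.16 [0.4354 0.1923 0.157 ] [ 0.8 -0.7  0.1] 0.0503 0.0
False
down 4.35 [0.4358 0.1925 0.0535] [-0.4 -0.1 -0.3] 0.05 0.0
closed 4.88 [0.4354 0.1923 0.0531] [-1.   0.6  0.3] 0.0002 0.0
```

View pics/g.png

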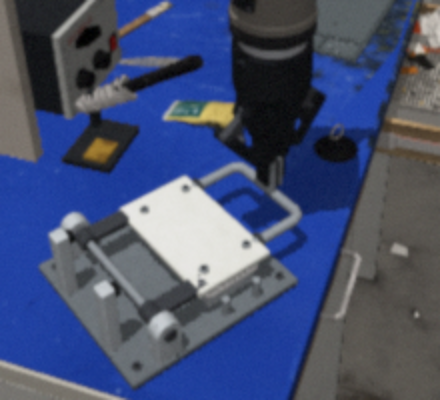

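```bash
python3 - <<'E'
from h import *
m=optics.camera_model("side")
def ray(u,v,zp):
    D=np.array([(u-m["K"][0,2])/m["K"][0,0],(v-m["K"][1,2])/m["K"][1,1],1])@m["R"]; c=-m["R"].T@m["t"]; return c+D*(zp-c[2])/D[2]
def loc(p): d=p[:2]-bed[:2]; return np.round([d@px[:2]*1000,d@np.array([-px[1],px[0]])*1000],1)
def proj(X): p=m["K"]@(m["R"]@X+m["t"]); return (p[:2]/p[2]).round(1)
for u,v in [(249,233),(278,257),(264,245)]: print(ray(u,v,.05).round(4),loc(ray(u,v,.05)))
s=r.read_state(); print(s["eef_pos"],"tip px crop",(proj(s["eef_pos"]-.025*zz)-[130,150])*2,"bar mid px",(proj(handle(0)+.003*zz)-[130,150])*2)
im,d=optics.get_image("side");P=cloud("side",im,d);np.savez("side1.npz",im=im,d=d)
# cloud pts in press frame near the fingers
M=(P[...,2]>.02)&(P[...,2]<.075)
q=P[M]; dx=(q-bed)@px; dy=(q-bed)@np.array([-px[1],px[0],0])
k=(dx>-.15)&(dx<-.05)&(abs(dy)<.06)
q=np.c_[dx,dy,q[:,2]][k]*1000
q=q[np.lexsort((q[:,2],q[:,1].round(-1)))]
for y in range(-50,51,10):
    w=q[abs(q[:,1]-y)<3]; w=w[(w[:,0]<-75)]; print(y,len(w),np.median(w,0).round(0) if len(w) else "", w[:,0].min().round() if len(w) else "",w[:,0].max().round() if len(w) else "")
cv2.imwrite("pics/g2.png",cv2.resize(im[190:280,220:310],None,fx=6,fy=6,interpolation=cv2.INTER_CUBIC)[:,:,::-1])
E
```

```text
[0.4757 0.171  0.05  ] [-94.3 -45.5]
[0.3974 0.221  0.05  ] [-94.2  47.3]
[0.4342 0.1965 0.05  ] [-95.1   3.2]
[0.43536098 0.19234502 0.0530334 ] tip px crop [268.  202.8] bar mid px [268.2 187.2]
-50 34 [-86. -49.  51.] -99.0 -76.0
-40 16 [-98. -40.  51.] -104.0 -94.0
-30 14 [-97. -29.  51.] -102.0 -95.0
-20 9 [-96. -21.  49.] -98.0 -95.0
-10 10 [-95.  -9.  50.] -97.0 -87.0
0 17 [-94.   0.  55.] -97.0 -87.0
10 50 [-98.  10.  64.] -109.0 -89.0
20 17 [-97.  20.  51.] -104.0 -94.0
30 13 [-97.  31.  51.] -104.0 -94.0
40 12 [-97.  40.  51.] -103.0 -93.0
50 39 [-86.  51.  51.] -98.0 -75.0
```

View pics/g2.png

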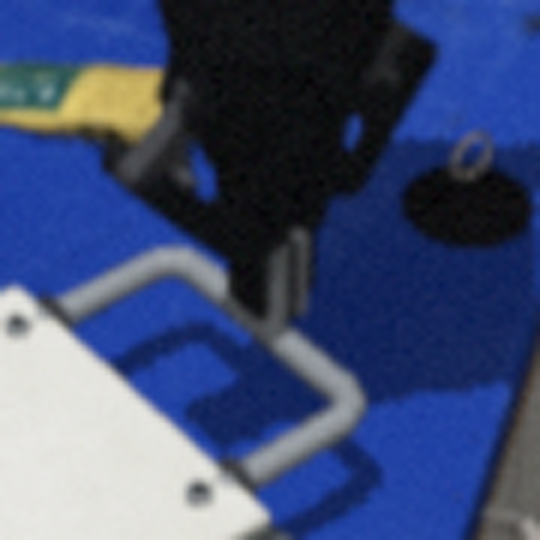

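```bash
cat >> h.py <<'E'
def st(n):
    s=r.read_state(); print(n,round(s["time_s"],2),np.round(s["eef_pos"],4),np.round(s["contact_force"],1),round(s["grip_width"],4),np.round(s["grip_force"],1)); return s
E
python3 - <<'E'
from h import *
z=np.load("side1.npz");im,d=z["im"],z["d"];P=cloud("side",im,d); py=np.array([-px[1],px[0],0])
q=P.reshape(-1,3)-bed; L=np.c_[q@px,q@py,q[:,2]]*1000; c=im.reshape(-1,3)
k=(abs(L[:,0]+98)<25)&(abs(L[:,1])<16)&(L[:,2]>35)&(L[:,2]<75)&(c.max(1)<110)
o=L[k]; o=o[o[:,2].argsort()]; print(o[:14].round(0).tolist())
p=r.read_state()["eef_pos"]
print(r.move_straight(p-.03*zz,speed=.02,max_force=4)); st("touch")
E
```

```text
[[-96.0, 6.0, 46.0], [-94.0, 1.0, 46.0], [-95.0, -6.0, 46.0], [-94.0, -2.0, 47.0], [-95.0, -13.0, 47.0], [-96.0, -8.0, 47.0], [-95.0, -9.0, 47.0], [-97.0, 1.0, 48.0], [-95.0, 4.0, 48.0], [-106.0, 13.0, 48.0], [-95.0, 0.0, 48.0], [-96.0, -10.0, 48.0], [-97.0, -8.0, 49.0], [-94.0, -2.0, 49.0]]
True
touch 5.49 [0.4355 0.1924 0.0494] [-0.9  0.4  6.1] 0.0001 2.8
```

```bash
python3 - <<'E'
from h import *
py=np.array([-px[1],px[0],0])
p=r.read_state()["eef_pos"]; r.move_straight(p+.08*zz,speed=.15)
ims=[]
for w in (0,.03,.07):
    command_gripper(w); s=st(w)
    for n in ("side","scene"):
        im,d=optics.get_image(n);P=cloud(n,im,d)
        q=P.reshape(-1,3)-s["eef_pos"]; L=np.c_[q@px,q@py,q[:,2]]*1000
        k=(abs(L[:,0])<60)&(abs(L[:,1])<16)&(L[:,2]>-45)&(L[:,2]<60); o=L[k]; o=o[o[:,2].argsort()]
        print(n,len(o),o[:8].round(0).tolist())
        m=optics.camera_model(n); u=m["K"]@(m["R"]@s["eef_pos"]+m["t"]); u=(u[:2]/u[2]).astype(int)
        if w!=.07: 
            t=cv2.resize(im[u[1]-40:u[1]+25,u[0]-32:u[0]+33],None,fx=4,fy=4,interpolation=cv2.INTER_CUBIC).copy()
            cv2.circle(t,(130,162),3,(255,0,0),1); ims.append(t)
cv2.imwrite("pics/tips.png",np.hstack(ims[:3])[:,:,::-1])
E
```

```text
0 6.39 [0.4349 0.1922 0.1284] [ 0.  -0.2  0.6] -0.0001 0.0
side 409 [[4.0, 8.0, 4.0], [3.0, 5.0, 4.0], [-1.0, 8.0, 4.0], [3.0, 7.0, 5.0], [-5.0, 9.0, 5.0], [-1.0, 8.0, 6.0], [-7.0, 10.0, 7.0], [4.0, 5.0, 7.0]]
scene 125 [[-5.0, 5.0, 4.0], [-5.0, 8.0, 4.0], [-4.0, -2.0, 5.0], [1.0, 9.0, 5.0], [-8.0, -7.0, 6.0], [-7.0, -4.0, 6.0], [-6.0, -11.0, 7.0], [-8.0, 3.0, 8.0]]
0.03 6.89 [0.4355 0.1924 0.1294] [-0.8 -0.3 -0. ] 0.0295 0.0
side 597 [[-18.0, 7.0, 4.0], [-17.0, -1.0, 4.0], [19.0, 3.0, 4.0], [19.0, 6.0, 5.0], [-19.0, 7.0, 6.0], [-18.0, 2.0, 6.0], [-18.0, -10.0, 6.0], [19.0, 9.0, 6.0]]
scene 163 [[-18.0, 0.0, 4.0], [-16.0, 6.0, 5.0], [17.0, 4.0, 5.0], [-23.0, -5.0, 5.0], [-22.0, -2.0, 6.0], [-19.0, -9.0, 6.0], [15.0, 8.0, 7.0], [-18.0, 9.0, 7.0]]
0.07 7.46 [0.4355 0.1924 0.1294] [0.3 0.4 0.7] 0.0695 0.0
side 425 [[-39.0, 1.0, 10.0], [-38.0, 5.0, 10.0], [-39.0, -11.0, 11.0], [-38.0, -6.0, 11.0], [38.0, 6.0, 11.0], [39.0, 1.0, 11.0], [-38.0, -1.0, 11.0], [38.0, 2.0, 12.0]]
scene 159 [[39.0, 3.0, 11.0], [36.0, -3.0, 11.0], [-39.0, 0.0, 12.0], [-41.0, -5.0, 12.0], [36.0, 1.0, 12.0], [38.0, -7.0, 13.0], [-42.0, -2.0, 13.0], [-39.0, -9.0, 13.0]]
```

View pics/tips.png

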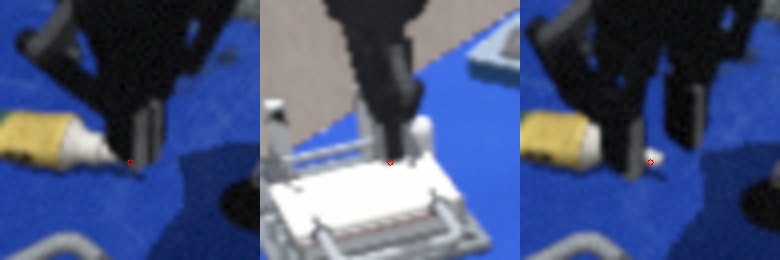

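The tips stand about 3 mm behind the reported TCP, rather than 25 mm ahead of it. The touch on the bar and both depth clouds agree on this. I'll lower all grasp heights by 28 mm.

```bash
python3 - <<'E'
from h import *
q=down(a); h=handle(0); OFF=-.022*zz
command_gripper(.05,35)
print(r.move_straight(h+OFF,q,speed=.12,max_force=8)); st("down")
command_gripper(0,35); s=st("closed")
if not .007<s["grip_width"]<.016: raise SystemExit("no bar")
for th in np.linspace(.25,2.0,8):
    r.move_straight(handle(th)+OFF,q,speed=.1); s=st(round(th,2))
    if np.linalg.norm(s["contact_force"])>40 or s["grip_width"]<.007: raise SystemExit("stop")
E
```

```text
False
down 8.91 [0.4358 0.1925 0.0255] [-0.5 -0.6 -0.3] 0.05 0.0
closed 9.35 [0.4358 0.1927 0.0255] [-0.2  3.2  5.5] 0.0098 34.2
0.25 9.96 [0.4386 0.1972 0.0698] [ 1.7 -2.3 -2.3] 0.0099 34.2
0.5 10.57 [0.447  0.2104 0.1121] [-0.6 -9.1  0.5] 0.0095 34.2
0.75 11.18 [0.4605 0.2315 0.1495] [ -6.6 -18.   12.9] 0.0095 34.7
1.0 11.78 [0.4804 0.2624 0.1804] [-10.4 -13.3  22.1] 0.0101 36.5
1.25 12.39 [0.504  0.2993 0.2001] [-4.5 -6.3 18.3] 0.0096 37.0
1.5 13.0 [0.5286 0.3378 0.2074] [-0.5 -1.5 12. ] 0.0095 37.3
1.75 13.61 [0.553  0.376  0.2031] [ 2.5 -0.5  5. ] 0.0096 37.9
2.0 14.22 [0.576  0.4121 0.188 ] [ 5.1 -1.4  1.3] 0.0094 38.6
```

```bash
python3 - <<'E'
from h import *
q=down(a)
command_gripper(.045); st("open")
p=r.read_state()["eef_pos"]; r.move_straight(p+.08*zz,speed=.15)
r.reach(bed+.20*zz,q); s=st("above bed"); command_gripper(.085)
for n in ("side","scene"):
    im,d=optics.get_image(n); np.savez(f"{n}2.npz",im=im,d=d)
    cv2.imwrite(f"pics/{n}2.png",im[:,:,::-1])
a_,b_=cv2.imread("pics/side2.png"),cv2.imread("pics/scene2.png")
cv2.imwrite("pics/both.png",np.hstack([cv2.resize(a_[110:350,100:350],None,fx=1.6,fy=1.6),cv2.resize(b_[110:350,250:500],None,fx=1.6,fy=1.6)]))
E
```

```text
open 14.65 [0.5751 0.4125 0.1884] [0.7 0.4 0. ] 0.0455 0.0
above bed 16.07 [0.4888 0.2755 0.2003] [ 1.   0.1 -0.1] 0.0448 0.0
```

View pics/both.png

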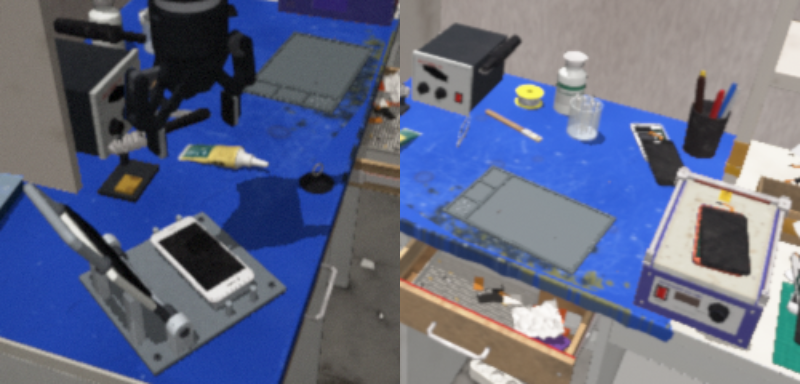

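```bash
python3 - <<'E'
from h import *
from scipy.optimize import minimize
def planepts(n,zp):
    m=optics.camera_model(n);v,u=np.mgrid[:384,:512];D=np.stack([(u-m["K"][0,2])/m["K"][0,0],(v-m["K"][1,2])/m["K"][1,1],np.ones_like(u)],-1)@m["R"]
    c=-m["R"].T@m["t"]; return (c+D*((zp-c[2])/D[...,2])[...,None])[...,:2]
def fit(n,M,zp,size,x0,reg,s=.002):
    X=planepts(n,zp); k=(np.hypot(*(X-np.array(x0[:2])).transpose(2,0,1))<reg); X=X[k];Mk=M[k].astype(float)*2-1
    # weight by ground area per pixel ~ uniform locally
    def f(p):
        c,s_=np.cos(p[2]),np.sin(p[2]); d=X-p[:2]; lx=abs(d@[c,s_])-size[0]/2; ly=abs(d@[-s_,c])-size[1]/2
        inn=1/(1+np.exp(np.clip(np.maximum(lx,ly)/s,-50,50))); return -(inn*Mk).sum()
    best=min((minimize(f,np.array(x0)+[dx,dy,t],method="Nelder-Mead",options=dict(initial_simplex=np.array(x0)+[dx,dy,t]+np.array([[0,0,0],[.01,0,0],[0,.01,0],[0,0,.05]]))) for dx in(-.01,.01) for dy in (-.01,.01) for t in (-.08,.08)),key=lambda o:o.fun)
    p=best.x; print(n,p[:2].round(4),np.degrees(p[2]).round(2),"score",round(-best.fun/Mk[Mk>0].sum(),3)); return p
for n in ("side","scene"):
    z=np.load(n+"2.npz");im=z["im"].astype(int);hsv=cv2.cvtColor(z["im"],cv2.COLOR_RGB2HSV)
    M=(im[...,2]-im[...,0]<55)&(im.max(-1)>60)&(im[...,1]-im[...,0]<40)
    p=fit(n,M,.006,(.254,.172),(.483,-.277,np.radians(83)),.19)
    ax=np.array([np.cos(p[2]),np.sin(p[2])]); print(" field",(p[:2]-.021*ax).round(4))
    for sz in ((.254,.172),):
        X=planepts(n,.006); d=X-p[:2]; i=M&(abs(d@ax)<.15)&(abs(d@[-ax[1],ax[0]])<.12); e=cv2.morphologyEx(i.astype(np.uint8),cv2.MORPH_OPEN,np.ones((5,5)))>0
        l=d[e]@ax;w=d[e]@[-ax[1],ax[0]];print(" extents",np.percentile(l,[.5,99.5]).round(3),np.percentile(w,[.5,99.5]).round(3))
z=np.load("side2.npz");im=z["im"].astype(int);P=cloud("side",z["im"],z["d"])
M=((im.min(-1)>150)|(im.max(-1)<50))&(P[...,2]>.034)&(P[...,2]<.046)
k=M&(np.hypot(P[...,0]-.488,P[...,1]-.275)<.09); print("phone z",np.median(P[k][:,2]),k.sum())
p=fit("side",k,np.median(P[k][:,2]),(.138,.068),(.488,.275,np.radians(147.5)),.1)
lid=(P[...,2]>.19)&(P[...,2]<.23)&(P[...,1]>.35)&(P[...,0]<.7); q=P[lid]-bed; print("handle top",(q@px).max(),q[:,2].max(),lid.sum())
E
```

```text
side [ 0.4778 -0.2657] 81.61 score 0.646
 field [ 0.4747 -0.2865]
 extents [-0.134  0.128] [-0.092  0.114]
scene [ 0.4812 -0.2686] 82.41 score 0.636
 field [ 0.4784 -0.2894]
 extents [-0.126  0.125] [-0.089  0.111]
phone z 0.03807265909250263 1572
side [0.4897 0.2759] 148.73 score 0.759
handle top 0.1747453786124765 0.21416650482707303 441
```

```bash
python3 - <<'E'
from h import *
from scipy.optimize import minimize
res=[]
for n in ("side","scene"):
    z=np.load(n+"2.npz");im=z["im"].astype(int)
    m=optics.camera_model(n);v,u=np.mgrid[:384,:512];D=np.stack([(u-m["K"][0,2])/m["K"][0,0],(v-m["K"][1,2])/m["K"][1,1],np.ones_like(u)],-1)@m["R"]
    c=-m["R"].T@m["t"]; X=(c+D*((.006-c[2])/D[...,2])[...,None])[...,:2]
    M=(im[...,2]-im[...,0]<55)&(im.max(-1)>60)&(im[...,1]-im[...,0]<40)
    a0=np.radians(82); ax=np.array([np.cos(a0),np.sin(a0)]); d=X-[.483,-.277]
    k=(abs(d@ax)<.17)&(d@[-ax[1],ax[0]]<.055)&(d@[-ax[1],ax[0]]>-.115); Xk=X[k];Mk=M[k]*2.-1
    def f(p):
        cc,s=np.cos(p[2]),np.sin(p[2]); d=Xk-p[:2]
        g=np.maximum(abs(d@[cc,s])-.127,abs(d@[-s,cc])-.086); return -(Mk/(1+np.exp(np.clip(g/.002,-50,50)))).sum()
    x0=np.array([.483,-.275,a0])
    o=minimize(f,x0,method="Nelder-Mead",options=dict(initial_simplex=x0+np.array([[0,0,0],[.012,0,0],[0,.012,0],[0,0,.06]])))
    p=o.x; print(n,p[:2].round(4),np.degrees(p[2]).round(2),-o.fun/(Mk>0).sum(), "field",(p[:2]-.021*np.array([np.cos(p[2]),np.sin(p[2])])).round(4))
E
python3 - <<'E'
from h import *
q=down(np.radians(58)); g=np.array([.489,.2755,0])
command_gripper(.085,20)
print(r.move_straight(g+.06*zz,q,speed=.15,max_force=8))
print(r.move_straight(g+.013*zz,q,speed=.06,max_force=5)); st("down")
command_gripper(0,20); st("closed")
command_gripper(.071); st("open71")
print(r.move_straight(g-.012*zz,q,speed=.02,max_force=4)); s=st("touch")
E
```

```text
side [ 0.483  -0.2673] 84.31 0.9448046871769799 field [ 0.4809 -0.2882]
scene [ 0.4855 -0.2692] 83.49 0.9598382312856882 field [ 0.4831 -0.29  ]
False
False
down 18.88 [0.4893 0.2756 0.0132] [-1.  -0.9  0.5] 0.0853 0.0
closed 19.19 [0.4893 0.2756 0.0136] [-0.8  0.3  2.7] 0.0666 22.7
open71 19.42 [0.4889 0.2754 0.0129] [ 0.  -0.1  0.5] 0.0714 0.0
True
touch 20.09 [0.489  0.2755 0.0022] [-1.3 -0.7  5.8] 0.0709 2.7
```

```bash
python3 - <<'E'
from h import *
q=down(np.radians(58)); g=np.array([.489,.2755,0]); f=np.array([.482,-.289,0]); qm=down(np.radians(-6.1))
r.move_straight(g+.0227*zz,q,speed=.04); st("raised")
command_gripper(0,35); s0=st("gripped")
r.move_straight(g+.06*zz,q,speed=.05); s=st("lift")
if s["grip_width"]<.06: raise SystemExit("lost")
r.move_straight(g+.18*zz,q,speed=.15)
r.reach(f+.14*zz,qm); st("over mat")
r.move_straight(f+.012*zz,qm,speed=.12); s=st("near")
im,d=optics.get_image("scene"); cv2.imwrite("pics/near.png",cv2.resize(im[110:350,250:500],None,fx=2,fy=2)[:,:,::-1])
E
```

```text
raised 20.77 [0.489  0.2755 0.0227] [-0.2 -0.  -0.3] 0.0711 0.0
gripped 20.98 [0.4889 0.2755 0.0229] [-1.5 -0.9  4.2] 0.0657 38.7
lift 21.88 [0.4888 0.2754 0.0598] [-0.7  1.  -2.1] 0.066 39.2
over mat 24.87 [ 0.4825 -0.2881  0.1401] [ 0.5 -0.4 -2.1] 0.0651 39.2
near 26.08 [ 0.4825 -0.2893  0.0127] [ 0.2 -0.1 -1.9] 0.0655 39.2
```

View pics/near.png

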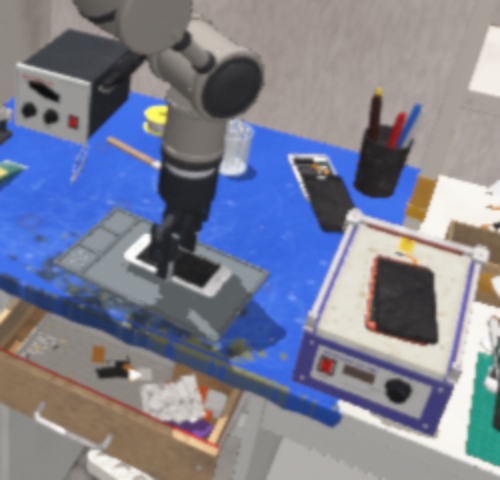

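```bash
python3 - <<'E'
from h import *
f=np.array([.482,-.289,0]); qm=down(np.radians(-6.1))
print(r.move_straight(f-.009*zz,qm,speed=.015,max_force=3)); s=st("touch")
command_gripper(.078); st("open")
p=s["eef_pos"]; r.move_straight(p+.03*zz,qm,speed=.05); r.move_straight(p+.2*zz,qm,speed=.15)
r.reach([.40,0.0,.35],qm); r.hold(.3); st("away")
from scipy.optimize import minimize
for n in ("side","scene"):
    im,d=optics.get_image(n);P=cloud(n,im,d); I=im.astype(int); np.savez(n+"3.npz",im=im,d=d)
    R=np.hypot(P[...,0]-.482,P[...,1]+.289)<.09
    W=R&((I.min(-1)>140)|(I.max(-1)<60)); M=cv2.morphologyEx(W.astype(np.uint8),cv2.MORPH_CLOSE,np.ones((3,3)))
    nn,l,stt,_=cv2.connectedComponentsWithStats(M);k=l==1+stt[1:,4].argmax()
    print(n,k.sum(),"z pct",np.percentile(P[k][:,2],[5,50,95]).round(4))
    m=optics.camera_model(n); v,u=np.nonzero(k); D=np.stack([(u-m["K"][0,2])/m["K"][0,0],(v-m["K"][1,2])/m["K"][1,1],np.ones_like(u)],-1)@m["R"]; c=-m["R"].T@m["t"]
    X=(c+D*((.011-c[2])/D[:,2])[:,None])[:,:2]; rr=cv2.minAreaRect((X*1000).astype(np.float32)); print(rr, "centroid",X.mean(0).round(4))
    q=P[(P[...,2]>.18)&(P[...,2]<.23)&(P[...,1]>.33)&(P[...,0]>.4)&(P[...,0]<.7)]-bed; print("handle",(q@px).max() if len(q) else None, len(q))
E
```

```text
True
touch 27.09 [ 0.4819 -0.2889 -0.0031] [-0.3  0.4  4.2] 0.0659 39.9
open 27.38 [ 0.4813 -0.2884 -0.004 ] [-0.1 -0.6 -0.3] 0.0781 0.0
away 31.0 [ 4.002e-01 -4.000e-04  3.496e-01] [-0.6 -0.8  0.1] 0.0777 0.0
side 475 z pct [nan nan nan]
((480.9679870605469, -289.857177734375), (143.605712890625, 66.00767517089844), 84.36267852783203) centroid [ 0.4792 -0.2867]
handle 0.1749963766262429 493
scene 1960 z pct [nan nan nan]
((477.0456237792969, -290.7152099609375), (178.10215759277344, 148.08383178710938), 83.73745727539062) centroid [ 0.4733 -0.2933]
handle 0.759169857206631 348
```

```bash
python3 -c "
from workcell import r
print(r.finish_job())"
```

```text
the job is handed in; nothing more can be done
None
```

The job is handed in, at about 31 s of the 56 s: the lid leans open on its stops, and the phone lies screen up in the middle of the mat's plain field, within about 2 mm and 1° by the side camera; I steered clear of the bystanders but did not re-measure them.

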